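Level the pouring plate and hold the spirit level on it

TASK

In this dental laboratory, get the small levelling table true before plaster is poured: lay the spirit level in the middle of the plate, between the two rubber moulds and pointing at the front foot, and let go of it. Its two rear feet are already set, so turn only the knurled knob of the front screw foot until the bubble rests centred between its two lines; then press the spirit level down firmly (about 10 N) onto the plate and finish while still pressing, with the bubble still centred, so that the lock nut can be tightened. Leave the moulds, the wax carton and the mixing bowl where they are.

Things in the scene. Friction and masses are not known exactly. Their poses are not given: they have to be found in the camera images.
- plate: aluminium plate of the levelling table, 240 (x) by 260 mm (y), 8 thick, its top about 45 mm above the bench. Origin: centre of the top face, z up. Its -x points along a 60 mm wide nose to the front screw foot, 150 mm from the origin. It tilts about two rear feet, 100 mm behind the origin (+x). At the start the front is too low, by under 2 mm at the foot
- knob_grip (a point): middle of the front foot's knurled steel knob, on its upright axis: 37 mm across, 24 mm tall, from 58 to 82 mm above the bench, plate top 13 mm below it. Light friction (0.06 N m), keeps its height, stays where left. Clockwise from above raises the plate's front, 3 mm a turn: the bubble runs 4.8 mm per radian. The start is 1.3 to 2.8 rad short of level
- level: spirit level: solid metal bar, black end caps, 150 mm long (x), 24 wide (y), 28 tall (z), 0.43 kg, lying on the bench left or right of the table. Origin: centre of the underside. Flat top and sides; the vial is sunk 2 mm in a 64 mm window in the middle of the top, so pressing or gripping at mid-length is safe. Works either way round
- bubble (a joint): place of the white bubble along the level's x, in m: 0 is the middle, positive towards its +x end, limits -0.018 to 0.018. It goes to the higher end, 2.5 mm per mrad of tilt, and settles in about 1.5 s. Bubble 17 mm long, black lines 23.4 mm apart: between the lines is within 0.003 of 0
- mould_left: grey-black rubber base former (open mould), 62 by 62 mm, 26 mm tall, standing loose on the plate's left half (+y of the plate), its centre about 92 mm from the plate's middle line. Origin: centre of the underside
- mould_right: the same mould on the plate's right half (-y of the plate)
- wax_box: open blue and white carton of wax sheets, 150 by 78 mm, 34 mm tall, on the bench on the other side of the table from the spirit level. Origin: centre of the underside
- mix_bowl: round rubber mixing bowl, 112 mm across, 58 mm tall, on the bench at the back left. Origin: centre of the underside
There are look-alikes about, which are no part of the job. What is meant by the level is not blue or orange, and is the smaller of those in its own colour.

How it is judged:
By the outcome, as a careful person would: the job done as asked, in the order asked, and still so for the second after the job is handed in, while the arm keeps its last pose, push and grip.
It also fails if it takes over 72 s, if anything falls off the work surface, if the arm or the gripper's body presses on something with over 40 N, if the wrist force passes 120 N, or if a joint passes its speed limit or range.

ROBOT

A 7-joint arm with a two-finger parallel gripper is mounted at the origin on the work surface. World frame = base frame: x ahead of the robot, y to its left, z up, the work surface at z = 0. Lengths are in m, angles in rad, forces in N, time in s.
With the tool pointing down it reaches from about 0.4 to 0.85 m from the base axis. Payload 10.4 kg.
Tool frame: the origin (TCP) lies between the finger pads; the fingertips stand 11 mm ahead of it and the grasp point (between the pads) lies 8 mm behind it; x points along the fingers, y is the direction in which the jaws open and shut, and the axes are right-handed (so a half turn about x gives the same grasp; the last joint's range is limited). The gripper opens to 87 mm and grips with 3 to 60 N. Pads are 19 mm wide; open, the fingers measure 117 mm over their backs; the gripper's body (75 mm by 190 mm) begins 51 mm behind the grasp point.
Start: joints at [1.284, 0.332, -0.065, 1.46, 0.022, 1.35, -0.088], TCP at [0.163, -0.603, 0.234] pointing down, gripper open.
Joint ranges: [-2.6, 2.6], [-0.5, 2.12], [-1.47, 1.34], [0.16, 2.42], [-1.27, 4.41], [0.06, 2.06], [-2.6, 2.6]. Speed limits (rad/s): [2.22, 2.22, 2.79, 2.79, 3.14, 3.14, 3.14].

INTERFACE

Orientations are given as a unit quaternion [x, y, z, w].
In Python, from bench import r, cams, ticket gives the robot as it stands. The module is installed in compiled form; this text tells all that it offers.
- The arm moves only by the tool drive_tool, never from a script. Its argument "moves" is text: rows parted by semicolons, each of 5 numbers parted by spaces: the shift along the world's x, y, z in m, then the turn about the world's z in degrees, then the closure, from 0 (fully open) to 1 (shut). In form: x y z twist grip; .... A call has 1 to 20 rows; each row shifts and turns the commanded pose from where the row before left it; what a row does not reach is not made up. A row lasts 1/8 s, in which the tool goes at most 62.5 mm and 10.7 degrees, less where a joint would pass 70% of its speed; a pose out of reach is approached as far as the arm can. A call is refused whole if a number of a shift passes 0.0625 or a number of a turn 10.7, either way. A call with a gripper value outside its range is refused whole. The fingers move at their own pace and stop on an object; "newtons" is the grip in N (left out, the last holds). Time passes only in rows, so rows that do not move let the fingers close. It gives the time, the measured TCP pose, the force and the opening at its end, in the units of the state.
- r.read_state(): the state, without advancing time (a new reading comes with each control period).
- cams.camera(name): name is "side" or "top" or "wrist"; returns a dict with "color" (400x640x3 uint8, red, green, blue), "fx", "fy", "cx", "cy" (pixels), "extrinsics" (4x4, takes a point from camera to world coordinates). Camera axes: x right, y down, z forward; pixel columns grow to the right and rows downward; lengths in m; the calibration is good to about 2 mm. A picture is of the moment at which its call begins. There is no depth.
- ticket.close_job(): hands the job in, once; it reports no verdict.
The state is a dict: "time": time; "joint_positions": joint angles; "joint_vel": joint speeds; "joint_torque": joint torques, N m; "ee_pos": TCP position; "eef_rot": TCP orientation; "ft_force": force on the tool from outside, world axes, zero at the start; "torque": the same for the moment, N m; "width": finger opening in m.
Only numpy, scipy, OpenCV 4.12 (cv2) and the standard library are available. Lean on these libraries where they do the work, as an engineer would, in place of code of your own. Each camera call takes 0.05 s, during which the arm holds its last target.

## Working session

There is one attempt and no reset: what is moved stays moved. The work goes in short steps, Python scripts to look and compute and a tool call to move; the robot and the scene stay as the last step left them, time stands still between calls to the robot, and variables do not carry over. Pictures are saved under pics/ and viewed, and the job is handed in when it is done.

Besides the shell and the picture viewer there is one more tool, called by a JSON object that holds its "api" and its "payload", one argument or row to a line. drive_tool: Moves the arm, as the interface text tells. Its arguments: {"type":"object","properties":{"moves":{"type":"string"},"newtons":{"type":"number"}},"required":["moves"]}

```bash
mkdir -p pics; ls
python3 - <<'E'
from bench import r,cams
import cv2,numpy as np
s=r.read_state()
for k,v in s.items(): print(k,np.round(v,4))
for n in ["side","top","wrist"]:
    c=cams.camera(n); cv2.imwrite(f"pics/{n}0.png",c["color"][:,:,::-1]); print(n,c["fx"],c["fy"],c["cx"],c["cy"]); print(np.round(c["extrinsics"],4).tolist())
E
```

```text
pics
time 0.0
joint_positions [ 1.2844  0.3329 -0.0647  1.461   0.0216  1.3499 -0.0885]
joint_vel [-0.0001  0.0002  0.0025  0.0015 -0.0009 -0.0004  0.0002]
joint_torque [ 2.00000e-04 -6.23246e+01  2.51000e-02 -3.89895e+01 -6.12000e-02
  3.97000e-02  2.00000e-04]
ee_pos [ 0.1629 -0.603   0.2327]
eef_rot [-0.7009 -0.0935  0.7011 -0.0925]
ft_force [0.6707 0.3853 0.6452]
torque [ 0.0159  0.0366 -0.0107]
width 0.0868
side 471.16775140283545 471.16775140283545 321.2467279316791 192.081355747424
[[-0.8684, -0.3728, 0.3269, 0.0065], [-0.4954, 0.6249, -0.6034, 0.8758], [0.0206, -0.6859, -0.7274, 1.2258], [0.0, 0.0, 0.0, 1.0]]
top 393.4726520283516 393.4726520283516 322.3524274562741 202.40646557443492
[[0.0043, -0.9757, 0.219, 0.2522], [-1.0, -0.0049, -0.0021, -0.0617], [0.0032, -0.219, -0.9757, 1.294], [0.0, 0.0, 0.0, 1.0]]
wrist 297.21568104128363 297.21568104128363 322.47151402537935 196.54563783914813
[[0.2611, -0.9311, -0.2547, 0.2323], [-0.9653, -0.2521, -0.0681, -0.5847], [-0.0008, 0.2637, -0.9646, 0.3834], [0.0, 0.0, 0.0, 1.0]]
```

View pics/top0.png

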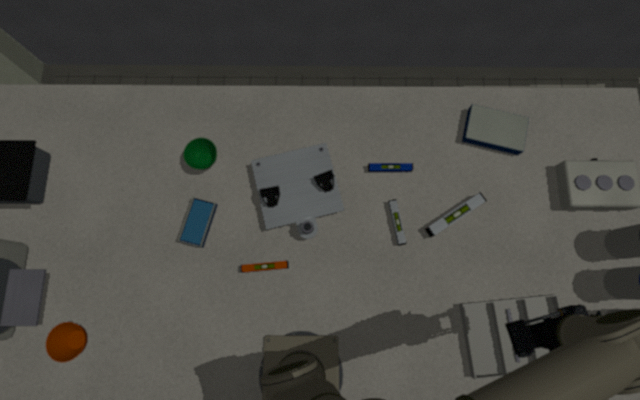

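View pics/side0.png

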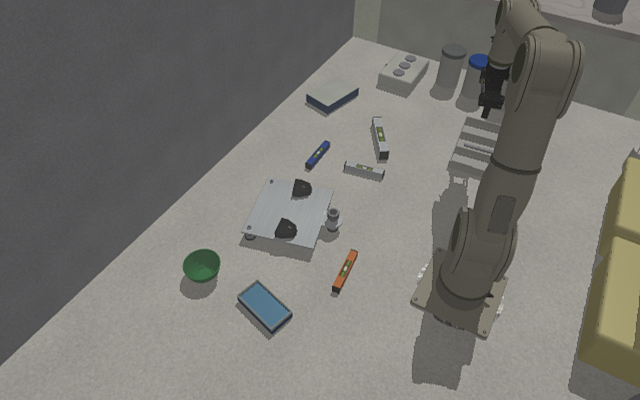

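View pics/wrist0.png

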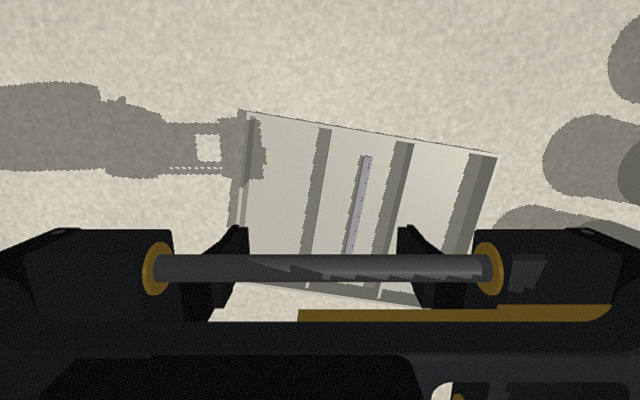

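The level meant is the small white/grey bar at top-view (397,222). The larger grey one at (456,215) and the blue and orange ones are decoys. The plate is centred near (296,187), with its nose and knob near (306,228).

```bash
cat > h.py <<'E'
from bench import r,cams,ticket
import cv2,numpy as np
from scipy.spatial.transform import Rotation as R
def ray(c,u,v):
    E=np.array(c["extrinsics"]);d=E[:3,:3]@np.array([(u-c["cx"])/c["fx"],(v-c["cy"])/c["fy"],1]);return E[:3,3],d
def onz(c,u,v,z):
    o,d=ray(c,u,v);return o+d*(z-o[2])/d[2]
def proj(c,p):
    E=np.array(c["extrinsics"]);q=E[:3,:3].T@(np.array(p)-E[:3,3]);return np.array([c["cx"]+c["fx"]*q[0]/q[2],c["cy"]+c["fy"]*q[1]/q[2]])
def crop(c,name,x0,y0,x1,y1,k):
    im=c["color"][y0:y1,x0:x1,::-1];cv2.imwrite("pics/"+name,cv2.resize(im,None,fx=k,fy=k,interpolation=cv2.INTER_CUBIC))
def st():
    s=r.read_state();M=R.from_quat(s["eef_rot"]).as_matrix()
    print("t",round(s["time"],2),"p",np.round(s["ee_pos"],4),"f",np.round(s["ft_force"],1),"w",round(s["width"],4),"yaw_y",round(np.degrees(np.arctan2(M[1,1],M[0,1])),2),"toolx",np.round(M[:,0],3)); print("q",np.round(s["joint_positions"],3));return s
E
python3 - <<'E'
from h import *
st()
c=cams.camera("top")
crop(c,"top1.png",230,130,430,280,4)
c=cams.camera("side")
crop(c,"side1.png",220,110,400,250,4)
E
```

```text
t 0.15 p [ 0.1629 -0.6031  0.2329] f [-0.1 -0.9 -0.3] w 0.0872 yaw_y -74.88 toolx [-0.     0.001 -1.   ]
q [ 1.284  0.333 -0.065  1.461  0.022  1.35  -0.088]
```

View pics/top1.png

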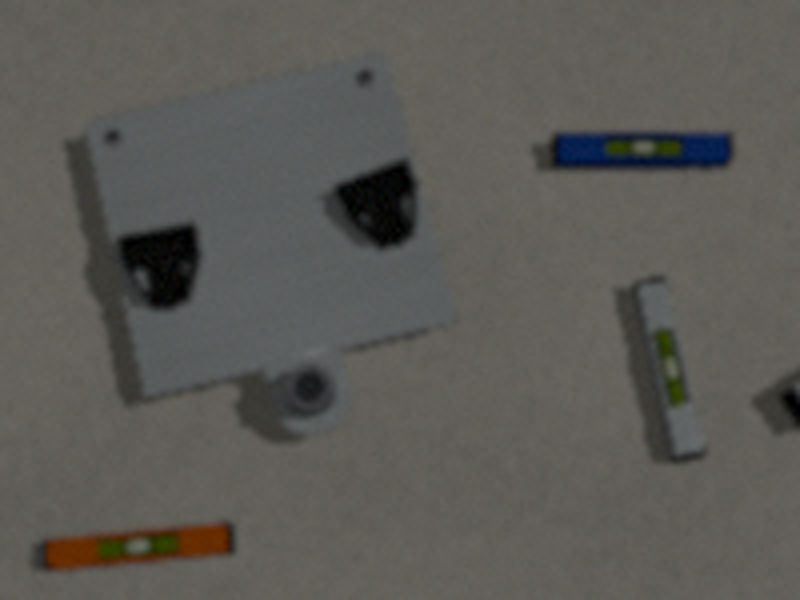

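View pics/side1.png

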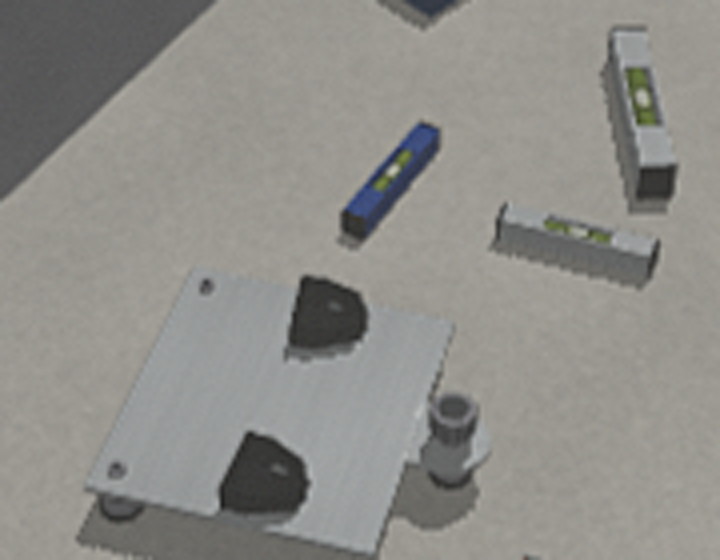

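Run:
```python
from h import *
c=cams.camera("top"); f=lambda u,v:((u+.5)/4-.5+230,(v+.5)/4-.5+130)
im=c["color"]; hsv=cv2.cvtColor(im,cv2.COLOR_RGB2HSV)
# level: bright mask + green in window
sub=(slice(185,260),slice(380,415))
g=((hsv[...,1]>110)&(hsv[...,0]>25)&(hsv[...,0]<60)).astype(np.uint8)
m=np.zeros_like(g);m[sub]=g[sub]
v,u=np.nonzero(m);print("green",len(u),u.mean(),v.mean(),u.min(),u.max(),v.min(),v.max())
print("green->",onz(c,u.mean(),v.mean(),.027))
gray=im.max(2).astype(int);print(gray[215,380:415],gray[240,380:415])
a=onz(c,*f(651,281),.028);b=onz(c,*f(688,456),.028)
print("lvl",a,b,(a+b)/2,np.linalg.norm(a-b),np.degrees(np.arctan2(*(b-a)[[1,0]])))
cs=[onz(c,*f(*p),.045) for p in [(88,125),(380,57),(455,318),(143,400)]]
for p in cs: print("corner",p)
print("centre",np.mean(cs,0),"sides",[np.linalg.norm(cs[i]-cs[i-1]) for i in range(4)])
for i,j in((0,3),(1,2),(0,1),(3,2)):
    d=cs[j]-cs[i];print(np.degrees(np.arctan2(d[1],d[0])))
for p in[(112,136),(364,77)]:print("foot",onz(c,*f(*p),.047))
k=onz(c,*f(310,387),.082);print("knob",k)
s=cams.camera("side");fs=lambda u,v:((u+.5)/4-.5+220,(v+.5)/4-.5+110)
print("knob side",onz(s,*fs(455,405),.082))
cs=[onz(s,*fs(*p),.045) for p in [(88,490),(193,268),(455,325),(375,553)]]
print(cs,np.mean(cs,0))
a=onz(s,*fs(505,210),.028);b=onz(s,*fs(658,248),.028);print(onz(s,*fs(581,231),.027))
for q in[(265,445),(335,310)]:pass
print("moulds top",onz(c,*f(160,250),.071),onz(c,*f(380,190),.071))
```

```text
green 38 397.07894736842104 221.39473684210526 394 400 213 230
green-> [ 0.47419758 -0.30882899  0.027     ]
[104 102 102 102 102  94  80  62  63  61  55  56  65  68  54  62  65  65
  66  83  96  99 100 100 102  98  99  97  98  97 100  99  95  95  97] [ 97  98  96  96  92  97  96  99  95  98  91  77  62  59  61  54  53  55
  77  94 101 100 103 103 104 100  95  94  96  96  96  93  96  96  95]
lvl [ 0.54605578 -0.29576875  0.028     ] [ 0.40141544 -0.32059023  0.028     ] [ 0.47373561 -0.30817949  0.028     ] 0.14675466965713937 -170.26242103400384
corner [0.67306131 0.17176001 0.045     ]
corner [ 0.7344399  -0.07116847  0.045     ]
corner [ 0.51052414 -0.13263566  0.045     ]
corner [0.44225459 0.11766434 0.045     ]
centre [0.59006998 0.02140505 0.045     ] sides [np.float64(0.23706134473744128), np.float64(0.2505625230570223), np.float64(0.23219922378548857), np.float64(0.2594432897871757)]
-166.80930763307265
-164.64983527028338
-75.82034315791677
-74.74362114433833
foot [0.66291359 0.15106104 0.047     ]
foot [ 0.71583163 -0.05780618  0.047     ]
knob [ 0.44746209 -0.01722804  0.082     ]
knob side [ 0.44585168 -0.020852    0.082     ]
[array([0.66785509, 0.1776706 , 0.045     ]), array([ 0.73703217, -0.07221897,  0.045     ]), array([ 0.50405047, -0.13022539,  0.045     ]), array([0.44044474, 0.11511433, 0.045     ])] [0.58734562 0.02258514 0.045     ]
[ 0.4690937  -0.31006379  0.027     ]
moulds top [0.55956205 0.10469296 0.071     ] [ 0.61044996 -0.07132053  0.071     ]
```

{"api": "drive_tool", "payload": {
  "moves": "0.031 0.0294 0 -0.54 0;0.031 0.0294 0 -0.54 0;0.031 0.0294 0 -0.54 0;0.031 0.0294 0 -0.54 0;0.031 0.0294 0 -0.54 0;0.031 0.0294 0 -0.54 0;0.031 0.0294 0 -0.54 0;0.031 0.0294 0 -0.54 0;0.031 0.0294 -0.04 -0.54 0;0.031 0.0294 -0.04 -0.54 0;0 0 0 0 0"
}}

```text
time: 1.72
ee_pos: [0.4738, -0.305, 0.1504]
eef_rot: [-0.703, -0.064, 0.706, -0.06]
ft_force: [-0.1, -1.1, 0.1]
width: 0.0871
```

Run:
```python
from h import *
s=st()
c=cams.camera("wrist");cv2.imwrite("pics/w1.png",c["color"][:,:,::-1])
print(proj(c,s["ee_pos"]))
print(proj(c,[.472,-.309,.028]))
```

```text
t 1.73 p [ 0.4738 -0.305   0.1504] f [-0.1 -1.1  0.1] w 0.0871 yaw_y -79.95 toolx [-0.004  0.004 -1.   ]
q [ 0.778  0.284 -0.335  1.714  0.098  1.166 -0.979]
[321.8591236  250.16393221]
[326.49373469 195.92362984]
```

View pics/w1.png

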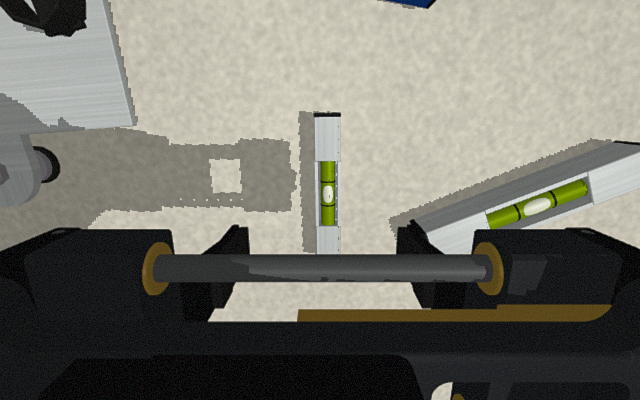

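The wrist view shows the small level between the fingers: far end at (327.5,114), vial bubble at (328,194). The big decoy is at the right.

Run:
```python
from h import *
c=cams.camera("wrist")
g=c["color"].max(2).astype(int)
hsv=cv2.cvtColor(c["color"],cv2.COLOR_RGB2HSV)
m=((hsv[...,1]>110)&(hsv[...,0]>25)&(hsv[...,0]<60)); m[:, :300]=0; m[:,360:]=0;m[250:]=0
v,u=np.nonzero(m);print(u.min(),u.max(),v.min(),v.max());
P=onz(c,(u.min()+u.max())/2,(v.min()+v.max())/2,.026);print("vial",P)
# far cap corners, edges at rows
for row in(125,150,235,248):print(row,g[row,300:350])
a=onz(c,327.5,113,.028);print(a,np.linalg.norm(a-P),np.degrees(np.arctan2(*(a-P)[[1,0]])))
```

```text
315 331 114 223
vial [ 0.49629033 -0.30429585  0.026     ]
125 [139 141 143 143 139 136 132 134 132 129 120 176 202 201 195 191 197 193
 199 194 192 191 200 200 199 198 197 201 196 192 202 203 203 199 199 192
 196 186 208 207 204 206 205 204 204 202 207 206 202 207]
150 [133 132 132 139 133 130 133 130 126 125 119 125 202 201 196 185 190 198
 194 193 193 191 192 197 200 194 196 194 199 191 197 203 204 201 195 124
 190 163 208 206 201 204 202 201 207 206 205 202 204 206]
235 [136 122 125 130 135 135 132 137 140 132 131 129 122 123 194 193 189 187
 189 193 191 181 186 190 187 191 192 188 192 189 186 193 196 194 188 180
 185 188 202 202 200 202 205 213 210 212 208 202 197 196]
248 [194 131 125 129 127 129 129 132 129 123 123 123 123 119 173 194 191 181
 182 188 193 186 189 183 187 187 194 192 189 190 185 194 197 192 183 134
 186 182 202 205 197 192 195 191 194 197 199 195 193 199]
[ 0.54650905 -0.29956326  0.028     ] 0.05048086095374375 5.38362383158535
```

Run:
```python
from h import *
s=st()
c=cams.camera("wrist");crop(c,"w2.png",260,100,400,260,4);np.save("w2.npy",c["color"])
hsv=cv2.cvtColor(c["color"],cv2.COLOR_RGB2HSV)
m=((hsv[...,1]>150)&(hsv[...,2]>80)&(hsv[...,0]>25)&(hsv[...,0]<60)); m[:, :300]=0; m[:,360:]=0;m[250:]=0
v,u=np.nonzero(m);print(u.min(),u.max(),v.min(),v.max(),u.mean(),v.mean())
```

```text
t 1.82 p [ 0.4729 -0.3095  0.1535] f [-0.7 -0.4  1.2] w 0.0871 yaw_y -80.24 toolx [-0.001  0.    -1.   ]
q [ 0.781  0.281 -0.331  1.71   0.098  1.167 -0.977]
316 329 159 222 322.5097719869707 190.42671009771988
```

View pics/w2.png

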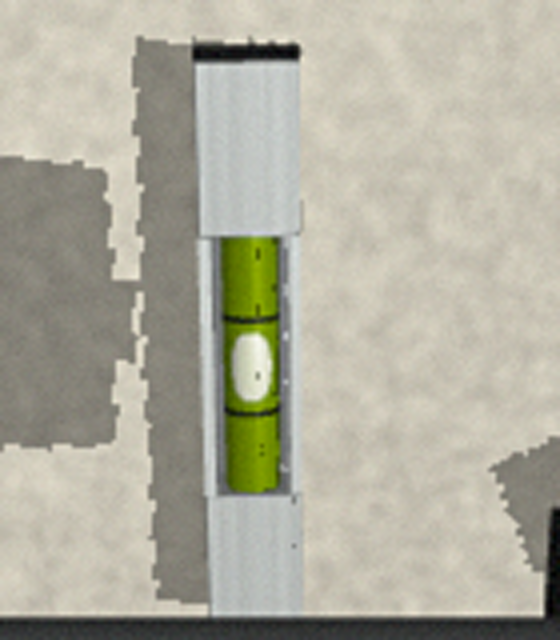

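Run:
```python
from h import *
s=st()
c=cams.camera("wrist")
f=lambda u,v:((u+.5)/4-.5+260,(v+.5)/4-.5+100)
P=onz(c,*f(251,366),.026);a=onz(c,*f(246.5,44),.028);b=onz(c,*f(256,600),.028)
print(P,a,b,np.linalg.norm(P-a),np.degrees(np.arctan2(*(a-b)[[1,0]])))
```

```text
t 1.88 p [ 0.4727 -0.3104  0.1542] f [-0.4 -0.4  0.7] w 0.0871 yaw_y -80.34 toolx [ 0.    -0.001 -1.   ]
q [ 0.782  0.28  -0.33   1.71   0.098  1.167 -0.977]
[ 0.47391755 -0.31068483  0.026     ] [ 0.54749971 -0.29711253  0.028     ] [ 0.414252   -0.32214509  0.028     ] 0.07485013451752934 10.639845421055398
```

{"api": "drive_tool", "payload": {
  "moves": "0.001 0 -0.035 0.4 0;0 0 -0.035 0 0;0 0 -0.035 0 0;0 0 -0.02 0 0;0 0 -0.013 0 0;0 0 0 0 0;0 0 0 0 1;0 0 0 0 1;0 0 0 0 1;0 0 0 0 1;0 0 0 0 1;0 0 0 0 1",
  "newtons": 30
}}

```text
time: 3.42
ee_pos: [0.474, -0.3094, 0.0155]
eef_rot: [-0.704, -0.062, 0.704, -0.062]
ft_force: [0.1, 0.1, -0.8]
width: 0.0351
```

Run:
```python
from h import *
s=st()
```

```text
t 3.42 p [ 0.474  -0.3094  0.0155] f [ 0.1  0.1 -0.8] w 0.0351 yaw_y -79.88 toolx [-0. -0. -1.]
q [ 0.757  0.447 -0.31   1.817  0.169  0.904 -1.024]
```

Still closing; give it a few more rows and lift.

{"api": "drive_tool", "payload": {
  "moves": "0 0 0 0 1;0 0 0 0 1;0 0 0 0 1;0 0 0 0 1;0 0 0.03 0 1;0 0 0.05 0 1;0 0 0.05 0 1;0 0 0 0 1"
}}

```text
time: 4.42
ee_pos: [0.4758, -0.3104, 0.1493]
eef_rot: [0.706, 0.061, -0.703, 0.064]
ft_force: [-0.1, -0.1, -5.6]
width: 0.0237
```

Run:
```python
from h import *
s=st()
c=cams.camera("wrist");cv2.imwrite("pics/w3.png",c["color"][:,:,::-1])
```

```text
t 4.42 p [ 0.4758 -0.3104  0.1493] f [-0.1 -0.1 -5.6] w 0.0237 yaw_y -79.9 toolx [ 0.005 -0.004 -1.   ]
q [ 0.783  0.286 -0.335  1.713  0.103  1.152 -0.975]
```

View pics/w3.png

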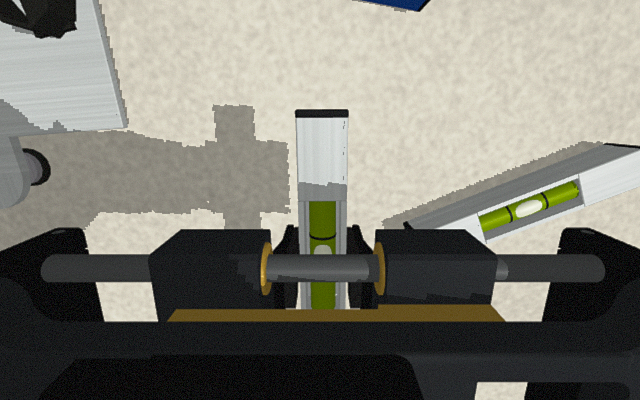

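{"api": "drive_tool", "payload": {
  "moves": "0.0144 0.0414 0 0.6 1;0.0144 0.0414 0 0.6 1;0.0144 0.0414 0 0.6 1;0.0144 0.0414 0 0.6 1;0.0144 0.0414 0 0.6 1;0.0144 0.0414 0 0.6 1;0.0144 0.0414 0 0.6 1;0.0144 0.0414 0 0.7 1;0 0 0 0 1;0 0 0 0 1"
}}

```text
time: 5.72
ee_pos: [0.5881, 0.0213, 0.1436]
eef_rot: [-0.7, -0.092, 0.702, -0.092]
ft_force: [-0.4, -0.2, -4.4]
width: 0.0234
```

Run:
```python
from h import *
s=st()
c=cams.camera("wrist");cv2.imwrite("pics/w4.png",c["color"][:,:,::-1])
c=cams.camera("side");crop(c,"s4.png",220,130,400,260,4)
st()
```

```text
t 5.72 p [0.5881 0.0213 0.1436] f [-0.4 -0.2 -4.4] w 0.0234 yaw_y -74.98 toolx [-0.003 -0.    -1.   ]
q [ 0.316  0.37  -0.527  1.648  0.198  1.181 -1.567]
t 5.83 p [0.5885 0.0204 0.1444] f [ 0.8 -0.4 -4.8] w 0.0236 yaw_y -75.08 toolx [-0.002 -0.001 -1.   ]
q [ 0.317  0.369 -0.526  1.647  0.197  1.181 -1.567]
```

View pics/w4.png

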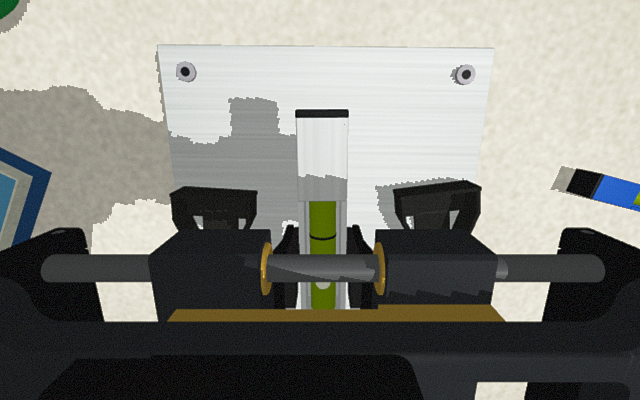

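View pics/s4.png

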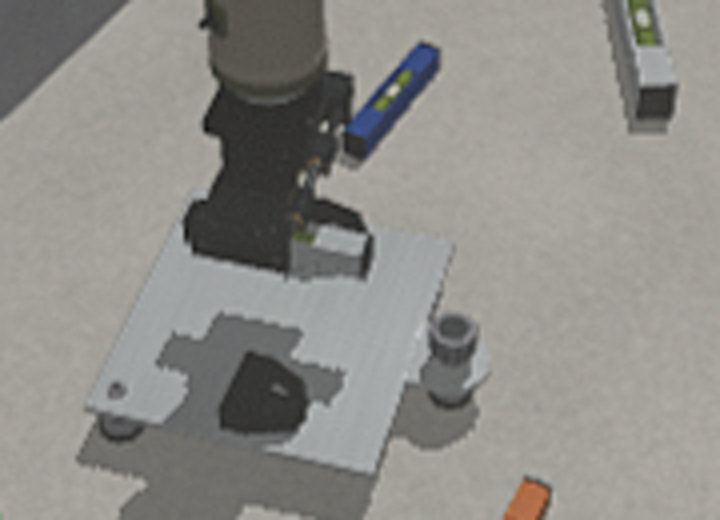

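The wrist view shows the plate's rear corners at (157,45) and (495,48), the rear bolts at (185,72) and (465,74), and the held level's far end at (322,113). The level sits well between the moulds.

Run:
```python
from h import *
s=st()
c=cams.camera("wrist");crop(c,"w5.png",140,30,500,130,2)
a=onz(c,157,45,.046);b=onz(c,495,48,.046);m=(a+b)/2;d=(a-b)/np.linalg.norm(a-b);print(a,b,np.linalg.norm(a-b))
yaw=np.degrees(np.arctan2(d[1],d[0]))-90;print("yaw",yaw)
n=np.array([-np.cos(np.radians(yaw)),-np.sin(np.radians(yaw)),0]);print("centre",m+n*.12)
a=onz(c,185,72,.048);b=onz(c,465,74,.048);m=(a+b)/2;print("bolts",a,b,m+n*.1)
a=onz(c,322,113,s["ee_pos"][2]+.0125);print("lvl end",a, np.degrees(np.arctan2(*(a-s["ee_pos"])[[1,0]])),np.linalg.norm((a-s["ee_pos"])[:2]))
```

```text
t 5.83 p [0.5885 0.0204 0.1444] f [ 0.8 -0.4 -4.8] w 0.0236 yaw_y -75.08 toolx [-0.002 -0.001 -1.   ]
q [ 0.317  0.369 -0.526  1.647  0.197  1.181 -1.567]
[0.67521112 0.17343922 0.046     ] [ 0.73965063 -0.07607745  0.046     ] 0.25770335712775955
yaw 14.480651703426489
centre [0.59124302 0.01867452 0.046     ]
bolts [0.66160624 0.1492974  0.048     ] [ 0.71601532 -0.06017996  0.048     ] [0.59198757 0.01955342 0.048     ]
lvl end [0.65890086 0.03901555 0.15687601] 14.839955754086484 0.07287377965750182
```

View pics/w5.png

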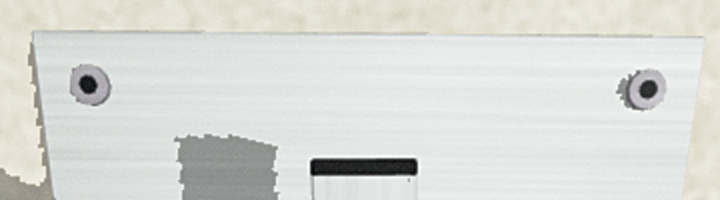

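{"api": "drive_tool", "payload": {
  "moves": "0.003 0 -0.03 0 1;0 0 -0.03 0 1;0 0 -0.015 0 1;0 0 -0.003 0 1;0 0 0 0 1;0 0 -0.002 0 1;0 0 -0.001 0 1;0 0 0 0 1"
}}

```text
time: 6.88
ee_pos: [0.5922, 0.0218, 0.0648]
eef_rot: [0.701, 0.092, -0.701, 0.092]
ft_force: [0.1, 0.3, -4.7]
width: 0.0241
```

{"api": "drive_tool", "payload": {
  "moves": "-0.001 -0.002 -0.001 0 1;0 0 -0.001 0 1;0 0 -0.001 0 1;0 0 -0.001 0 1;0 0 0 0 1"
}}

```text
time: 7.5
ee_pos: [0.5912, 0.0199, 0.0605]
eef_rot: [0.701, 0.092, -0.701, 0.092]
ft_force: [-0.3, -0.6, -4.1]
width: 0.0238
```

{"api": "drive_tool", "payload": {
  "moves": "0 0 -0.0005 0 1;0 0 -0.0005 0 1;0 0 -0.0005 0 1;0 0 0 0 1"
}}

```text
time: 8.0
ee_pos: [0.5912, 0.0198, 0.0602]
eef_rot: [0.701, 0.092, -0.701, 0.093]
ft_force: [-6.7, -0.3, 9.3]
width: 0.0237
```

{"api": "drive_tool", "payload": {
  "moves": "0 0 0.0005 0 0.48;0 0 0 0 0.48;0 0 0 0 0.48;0 0 0 0 0.48;0 0 0 0 0.48;0 0 0.02 0 0.48;0 0 0.04 0 0.48;0 0 0.05 0 0.48;-0.03 0 0.02 0 0.3;-0.04 0 0 0 0.3;0 0 0 0 0;0 0 0 0 0"
}}

```text
time: 9.5
ee_pos: [0.5218, 0.0198, 0.1908]
eef_rot: [0.702, 0.092, -0.7, 0.093]
ft_force: [1.3, -0.5, 0.1]
width: 0.0732
```

Run:
```python
from h import *
s=st()
c=cams.camera("wrist");cv2.imwrite("pics/w6.png",c["color"][:,:,::-1])
c=cams.camera("side");crop(c,"s6.png",220,130,400,260,4)
```

```text
t 9.5 p [0.5218 0.0198 0.1908] f [ 1.3 -0.5  0.1] w 0.0732 yaw_y -74.99 toolx [ 0.002 -0.    -1.   ]
q [ 0.383  0.178 -0.56   1.766  0.101  1.224 -1.513]
```

View pics/w6.png

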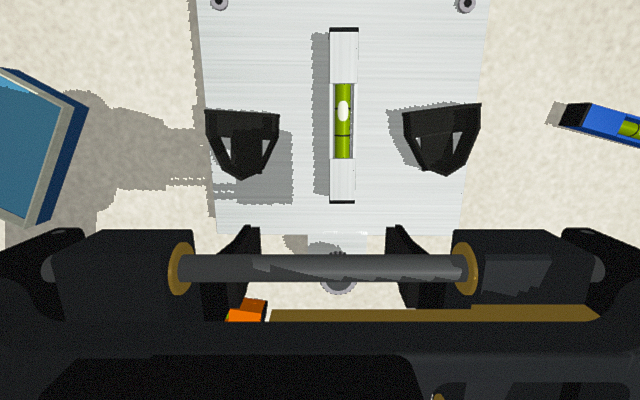

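View pics/s6.png

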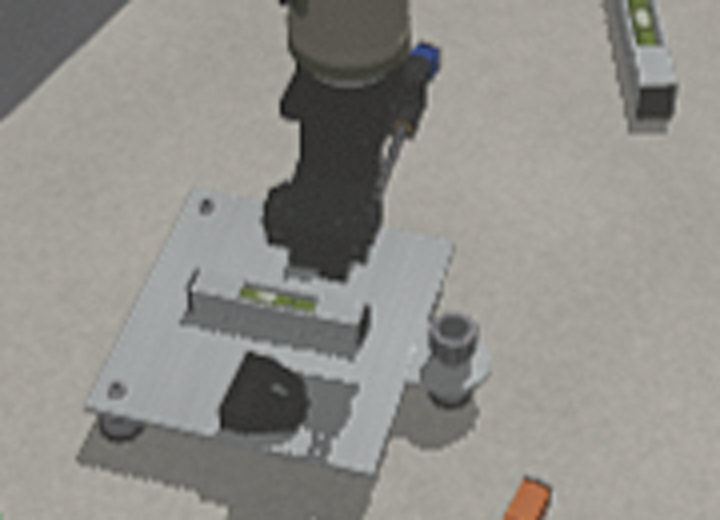

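The level is standing free on the plate at wrist-view (344,115), pointing at the knob (338,270). The bubble is off to the rear, at about (343,110).

```bash
cat >> h.py <<'E'
def bubble(c,box,z=.071,thr=150):
    # box x0,y0,x1,y1 around the vial; returns bubble offset (m, + towards far/rear end) via window extents
    x0,y0,x1,y1=box
    im=c["color"][y0:y1,x0:x1];h=cv2.cvtColor(im,cv2.COLOR_RGB2HSV)
    g=(h[...,1]>130)&(h[...,0]>25)&(h[...,0]<60)&(h[...,2]>60)
    v,u=np.nonzero(g);pts=np.array([onz(c,a+x0,b+y0,z)[:2] for a,b in zip(u,v)])
    hull=cv2.convexHull(np.stack([u,v],1).astype(np.int32));mk=np.zeros(g.shape,np.uint8);cv2.fillConvexPoly(mk,hull,1)
    w=(mk>0)&(h[...,1]<90)&(h[...,2]>130)
    n,l,stt,_=cv2.connectedComponentsWithStats(w.astype(np.uint8));k=1+np.argmax(stt[1:,4])
    vb,ub=np.nonzero(l==k);B=np.array([onz(c,a+x0,b+y0,z)[:2] for a,b in zip(ub,vb)])
    ax=cv2.fitLine(pts.astype(np.float32),cv2.DIST_L2,0,.01,.01)[:2,0]
    if ax[0]<0: ax=-ax
    t=pts@ax;tb=B@ax
    print("window len mm",round(1e3*(t.max()-t.min()),1),"bubble len",round(1e3*(tb.max()-tb.min()),1),"n",len(vb),"axis deg",np.degrees(np.arctan2(ax[1],ax[0])).round(1))
    o=(tb.max()+tb.min())/2-(t.max()+t.min())/2
    print("centre",np.round(pts.min(0)/2+pts.max(0)/2,4),"bubble offset mm (+rear):",round(1e3*o,2));return o
E
python3 - <<'E'
from h import *
s=st()
c=cams.camera("wrist");crop(c,"w7.png",290,0,400,220,3)
np.save("w7.npy",c["color"])
bubble(c,(325,70,365,170))
f=lambda u,v:((u+.5)/3-.5+290,(v+.5)/3-.5)
E
```

```text
t 9.6 p [0.5219 0.0198 0.1901] f [1.  1.1 0.1] w 0.081 yaw_y -74.99 toolx [ 0.001  0.    -1.   ]
q [ 0.383  0.18  -0.559  1.766  0.101  1.224 -1.513]
window len mm 62.3 bubble len 15.9 n 190 axis deg 15.2
centre [0.5909 0.02  ] bubble offset mm (+rear): 9.36
```

View pics/w7.png

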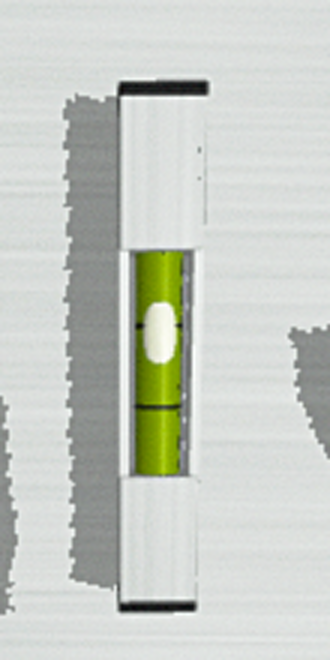

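{"api": "drive_tool", "payload": {
  "moves": "-0.034 -0.0125 0 0 0;-0.034 -0.0125 0 0 0;-0.034 -0.0125 0 0 0;0 0 0 0 0;0 0 0 0 0;0 0 0 0 0"
}}

```text
time: 10.4
ee_pos: [0.42, -0.0171, 0.1896]
eef_rot: [0.701, 0.093, -0.701, 0.093]
ft_force: [-0.1, 0.2, -0.8]
width: 0.0869
```

Run:
```python
from h import *
s=st()
c=cams.camera("wrist");cv2.imwrite("pics/w8.png",c["color"][:,:,::-1])
print(proj(c,[.446,-.018,.082]))
```

```text
t 10.4 p [ 0.42   -0.0171  0.1896] f [-0.1  0.2 -0.8] w 0.0869 yaw_y -74.93 toolx [ 0.     0.001 -1.   ]
q [ 0.489 -0.07  -0.528  1.999 -0.039  1.203 -1.331]
[330.74102334 170.69203872]
```

View pics/w8.png

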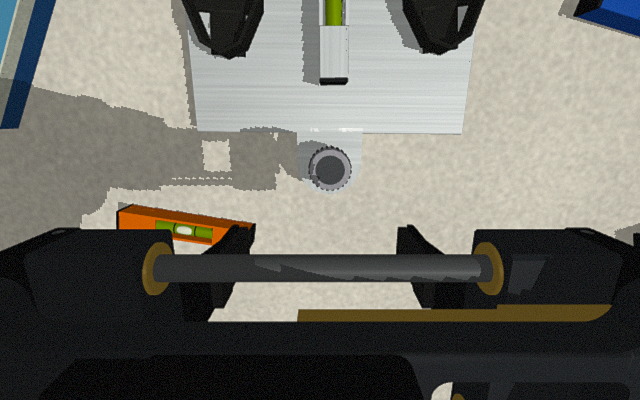

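The knob shows as a ring centred near (330,169), radius about 22 px, as predicted.

Run:
```python
from h import *
s=st()
c=cams.camera("wrist");crop(c,"w9.png",295,130,370,205,6)
print(onz(c,330,168.7,.082),onz(c,308,168.7,.082),onz(c,352,168.7,.082))
```

```text
t 10.45 p [ 0.4199 -0.0172  0.1895] f [ 0.2  0.5 -0.9] w 0.087 yaw_y -74.93 toolx [-0.     0.001 -1.   ]
q [ 0.489 -0.07  -0.528  2.    -0.039  1.203 -1.331]
[ 0.44737977 -0.0169281   0.082     ] [0.44235277 0.00171731 0.082     ] [ 0.45240661 -0.0355729   0.082     ]
```

View pics/w9.png

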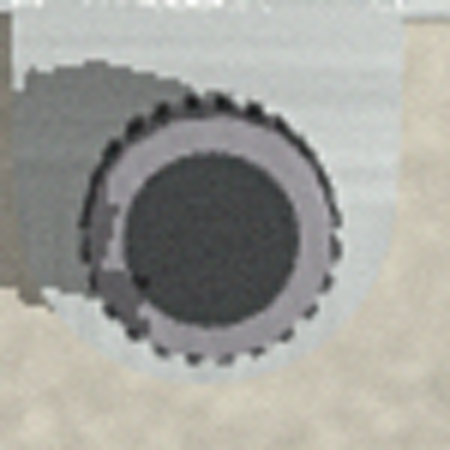

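{"api": "drive_tool", "payload": {
  "moves": "0.0135 0 -0.02 0 0;0.0135 0 -0.03 0 0;0 0 -0.03 0 0;0 0 -0.025 0 0;0 0 -0.015 0 0;0 0 -0.0055 0 0;0 0 0 0 0;0 0 0 0 0"
}}

```text
time: 11.5
ee_pos: [0.4468, -0.0177, 0.0649]
eef_rot: [0.702, 0.092, -0.701, 0.093]
ft_force: [-0.7, 0.6, 0.7]
width: 0.087
```

{"api": "drive_tool", "payload": {
  "moves": "0 0 0 0 1;0 0 0 0 1;0 0 0 0 1;0 0 0 0 1;0 0 0 0 1;0 0 0 0 1;0 0 0 0 1;0 0 0 0 1;0 0 0 0 1",
  "newtons": 15
}}

```text
time: 12.62
ee_pos: [0.4459, -0.0167, 0.064]
eef_rot: [-0.701, -0.093, 0.701, -0.092]
ft_force: [-0.6, 4.4, 2.0]
width: 0.0364
```

Run:
```python
from h import *
s=st()
c=cams.camera("wrist");cv2.imwrite("pics/w10.png",c["color"][:,:,::-1])
```

```text
t 12.62 p [ 0.4459 -0.0167  0.064 ] f [-0.6  4.4  2. ] w 0.0364 yaw_y -74.94 toolx [-0.001  0.001 -1.   ]
q [ 0.452  0.164 -0.543  2.076  0.104  0.928 -1.456]
```

View pics/w10.png

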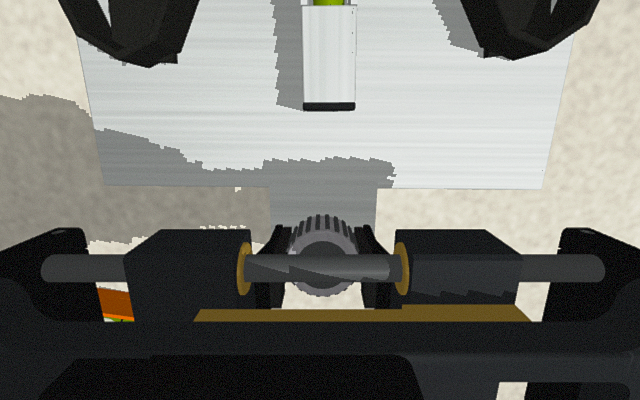

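{"api": "drive_tool", "payload": {
  "moves": "0 0 0 -4 1;0 0 0 -7 1;0 0 0 -7 1;0 0 0 -7 1;0 0 0 -7 1;0 0 0 -7 1;0 0 0 -7 1;0 0 0 -7 1;0 0 0 -7 1;0 0 0 -7 1;0 0 0 -7 1;0 0 0 -7 1;0 0 0 -7 1;0 0 0 -7 1;0 0 0 -7 1;0 0 0 -3 1;0 0 0 0 1;0 0 0 0 1"
}}

```text
time: 14.92
ee_pos: [0.4475, -0.0192, 0.0559]
eef_rot: [-0.583, 0.388, 0.602, 0.383]
ft_force: [-13.1, 12.8, 96.5]
width: 0.0364
```

Run:
```python
from h import *
s=st()
c=cams.camera("wrist");cv2.imwrite("pics/w11.png",c["color"][:,:,::-1])
c=cams.camera("side");crop(c,"s11.png",250,150,360,250,6)
```

```text
t 14.93 p [ 0.4475 -0.0192  0.0559] f [-13.1  12.8  96.5] w 0.0364 yaw_y -156.14 toolx [-0.027  0.009 -1.   ]
q [-0.81   0.197  0.827  2.116 -0.192  0.928 -2.598]
```

View pics/w11.png

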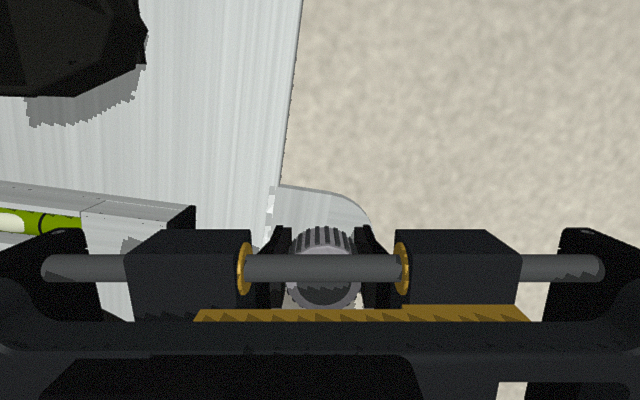

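View pics/s11.png

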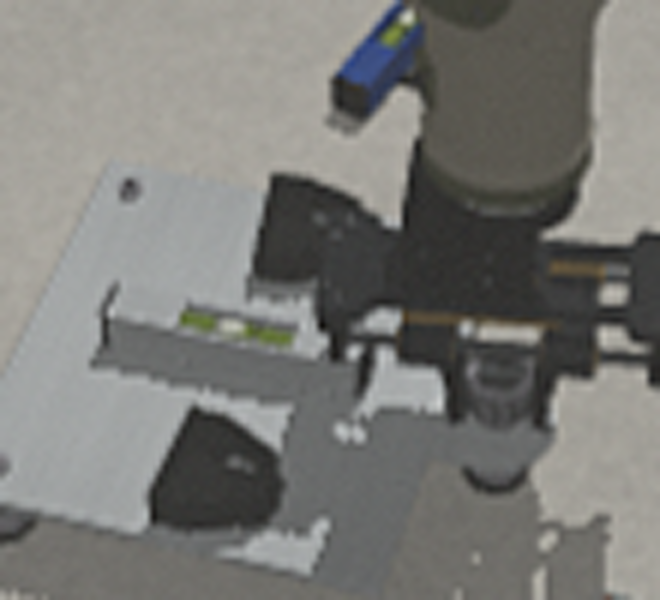

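{"api": "drive_tool", "payload": {
  "moves": "0 0 0.006 1 0.55"
}}

```text
time: 15.15
ee_pos: [0.4458, -0.0201, 0.0577]
eef_rot: [-0.587, 0.385, 0.605, 0.377]
ft_force: [28.0, 10.6, -23.9]
width: 0.0395
```

Run:
```python
from h import *
s=st()
```

```text
t 15.15 p [ 0.4458 -0.0201  0.0577] f [ 28.   10.6 -23.9] w 0.0395 yaw_y -155.18 toolx [-0.027  0.004 -1.   ]
q [-0.812  0.187  0.825  2.119 -0.177  0.93  -2.594]
```

{"api": "drive_tool", "payload": {
  "moves": "0 0 0 0 0.3;0 0 0 0 0.3;0 0 0 0 0.3"
}}

```text
time: 15.52
ee_pos: [0.4382, -0.0236, 0.0569]
eef_rot: [-0.581, 0.39, 0.609, 0.374]
ft_force: [-29.1, -3.5, 67.0]
width: 0.0579
```

Run:
```python
from h import *
s=st()
```

```text
t 15.53 p [ 0.4382 -0.0236  0.0569] f [-29.1  -3.5  67. ] w 0.0579 yaw_y -155.36 toolx [-0.045  0.002 -0.999]
q [-0.81   0.186  0.829  2.123 -0.172  0.945 -2.594]
```

{"api": "drive_tool", "payload": {
  "moves": "0.002 0 0.015 2 0.1"
}}

```text
time: 15.65
ee_pos: [0.4396, -0.0235, 0.0694]
eef_rot: [-0.588, 0.38, 0.615, 0.363]
ft_force: [0.8, -0.2, -0.3]
width: 0.0647
```

Run:
```python
from h import *
s=st()
```

```text
t 15.65 p [ 0.4396 -0.0235  0.0694] f [ 0.8 -0.2 -0.3] w 0.0647 yaw_y -153.32 toolx [-0.044 -0.001 -0.999]
q [-0.82   0.16   0.831  2.111 -0.141  0.972 -2.587]
```

Free again. Lifting clear, and untwisting for a view.

{"api": "drive_tool", "payload": {
  "moves": "0 0 0.03 2 0;0 0 0.04 4 0;0 0 0.04 8 0;0 0 0.01 10 0;0 0 0 10 0;0 0 0 10 0;0 0 0 10 0;0 0 0 10 0;0 0 0 10 0;0 0 0 4 0;0 0 0 0 0;0 0 0 0 0"
}}

```text
time: 17.15
ee_pos: [0.4399, -0.0231, 0.1891]
eef_rot: [-0.697, -0.075, 0.706, -0.104]
ft_force: [-0.6, 0.4, 1.0]
width: 0.087
```

Run:
```python
from h import *
s=st()
c=cams.camera("wrist");cv2.imwrite("pics/w12.png",c["color"][:,:,::-1])
c=cams.camera("side");crop(c,"s12.png",220,130,400,260,4)
```

```text
t 17.15 p [ 0.4399 -0.0231  0.1891] f [-0.6  0.4  1. ] w 0.087 yaw_y -75.43 toolx [-0.008 -0.043 -0.999]
q [-1.187 -0.189  1.033  2.018  0.215  1.244 -1.552]
```

View pics/w12.png

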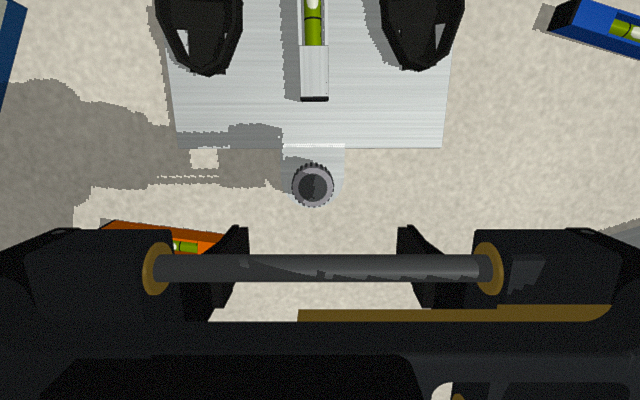

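View pics/s12.png

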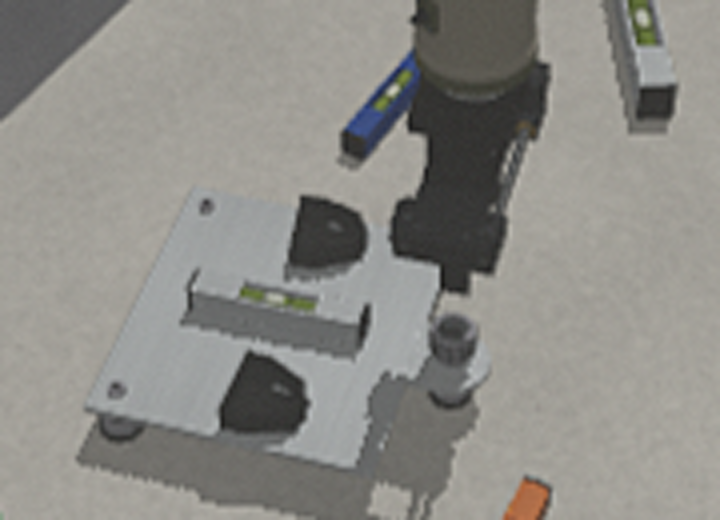

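The level, moulds and plate are undisturbed. The bubble is now closer to centre. I'll move to view it properly.

{"api": "drive_tool", "payload": {
  "moves": "0.03 0.0143 0 0 0;0.03 0.0143 0 0 0;0.03 0.0143 0 0 0;0 0 0 0 0;0 0 0 0 0;0 0 0 0 0"
}}

```text
time: 18.0
ee_pos: [0.5288, 0.0191, 0.1893]
eef_rot: [-0.697, -0.076, 0.706, -0.104]
ft_force: [-1.0, 0.2, 0.6]
width: 0.0868
```

Run:
```python
from h import *
s=st()
c=cams.camera("wrist");cv2.imwrite("pics/w13.png",c["color"][:,:,::-1])
p=proj(c,[.591,.020,.071]).astype(int);print(p)
bubble(c,(p[0]-22,p[1]-50,p[0]+22,p[1]+50))
crop(c,"w13c.png",p[0]-60,max(p[1]-100,0),p[0]+60,p[1]+90,3)
```

```text
t 18.0 p [0.5288 0.0191 0.1893] f [-1.   0.2  0.6] w 0.0868 yaw_y -75.4 toolx [-0.008 -0.041 -0.999]
q [-1.142  0.29   1.171  1.811 -0.239  1.232 -1.22 ]
[333 126]
window len mm 62.6 bubble len 16.2 n 181 axis deg 15.3
centre [0.5907 0.0199] bubble offset mm (+rear): 2.71
```

View pics/w13c.png

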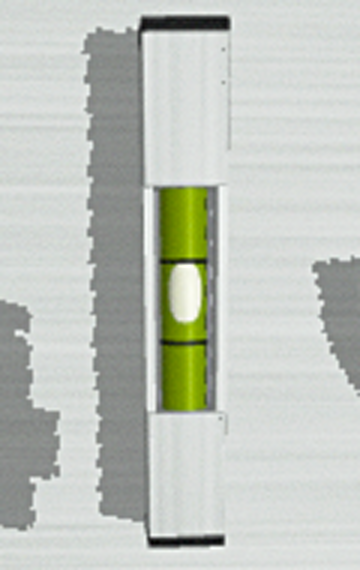

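The bubble now sits about 2.7 mm to the rear, so it needs about 32° more clockwise. I'll pre-rotate the hand the other way so it stays off the joint limit this time.

{"api": "drive_tool", "payload": {
  "moves": "-0.0273 -0.012 0 7 0;-0.0273 -0.012 0 7 0;-0.0273 -0.012 0 7 0;0 0 0 7 0;0 0 0 7 0;0 0 0 0 0;0 0 0 0 0"
}}

```text
time: 18.92
ee_pos: [0.4511, -0.014, 0.1891]
eef_rot: [-0.644, -0.274, 0.647, -0.304]
ft_force: [-0.3, 0.7, -0.5]
width: 0.0869
```

Run:
```python
from h import *
s=st()
c=cams.camera("wrist");cv2.imwrite("pics/w14.png",c["color"][:,:,::-1])
print(proj(c,[.447,-.017,.082]))
```

```text
t 18.93 p [ 0.4511 -0.014   0.1891] f [-0.3  0.7 -0.5] w 0.0869 yaw_y -41.75 toolx [ 0.013 -0.04  -0.999]
q [-1.393 -0.278  1.173  2.012  0.314  1.251 -1.064]
[316.73919387 200.74437849]
```

View pics/w14.png

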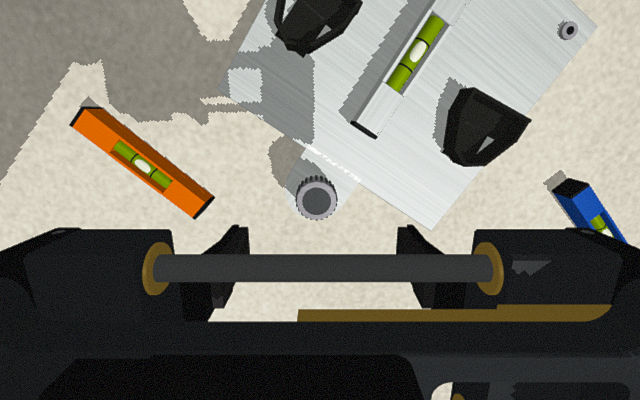

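{"api": "drive_tool", "payload": {
  "moves": "-0.002 -0.001 -0.03 0 0;-0.002 -0.002 -0.03 0 0;0 0 -0.03 0 0;0 0 -0.02 0 0;0 0 -0.01 0 0;0 0 0 0 0;0 0 0 0 0"
}}

```text
time: 19.85
ee_pos: [0.4466, -0.0162, 0.0746]
eef_rot: [-0.643, -0.275, 0.647, -0.304]
ft_force: [0.2, 0.5, 0.7]
width: 0.087
```

Run:
```python
from h import *
s=st()
```

```text
t 19.85 p [ 0.4466 -0.0162  0.0746] f [0.2 0.5 0.7] w 0.087 yaw_y -41.56 toolx [ 0.012 -0.039 -0.999]
q [-1.243  0.203  1.254  2.146 -0.192  0.928 -0.607]
```

{"api": "drive_tool", "payload": {
  "moves": "0 0 -0.005 0 0;0 -0.0005 -0.004 0 0;0 0 0 0 1;0 0 0 0 1;0 0 0 0 1;0 0 0 0 1;0 0 0 0 1;0 0 0 0 1;0 0 0 0 1;0 0 0 0 1;0 0 0 0 1"
}}

```text
time: 21.22
ee_pos: [0.4465, -0.0166, 0.0653]
eef_rot: [-0.643, -0.276, 0.647, -0.304]
ft_force: [1.8, -2.1, -1.0]
width: 0.0368
```

Run:
```python
from h import *
s=st()
```

```text
t 21.23 p [ 0.4465 -0.0166  0.0653] f [ 1.8 -2.1 -1. ] w 0.0368 yaw_y -41.52 toolx [ 0.012 -0.039 -0.999]
q [-1.207  0.23   1.224  2.153 -0.225  0.909 -0.58 ]
```

Gripped with low side force. Turning 12° first as a check.

{"api": "drive_tool", "payload": {
  "moves": "0 0 0 -4 1;0 0 0 -4 1;0 0 0 -4 1;0 0 0 0 1"
}}

```text
time: 21.72
ee_pos: [0.4465, -0.0166, 0.0653]
eef_rot: [-0.668, -0.207, 0.675, -0.235]
ft_force: [1.3, -2.3, 0.1]
width: 0.0363
```

Run:
```python
from h import *
s=st()
```

```text
t 21.73 p [ 0.4465 -0.0166  0.0653] f [ 1.3 -2.3  0.1] w 0.0363 yaw_y -53.49 toolx [ 0.003 -0.041 -0.999]
q [-1.224  0.265  1.254  2.147 -0.265  0.923 -0.753]
```

Good, forces stay small. The remaining 20°.

{"api": "drive_tool", "payload": {
  "moves": "0 0 0 -4 1;0 0 0 -4 1;0 0 0 -4 1;0 0 0 -4 1;0 0 0 -4 1;0 0 0 0 1;0 0 0 0 0.6;0 0 0 0 0.4;0 0 0 0 0.2;0 0 0 0 0"
}}

```text
time: 22.98
ee_pos: [0.4461, -0.0163, 0.0651]
eef_rot: [-0.694, -0.088, 0.706, -0.114]
ft_force: [-0.4, -0.5, 0.0]
width: 0.0588
```

Run:
```python
from h import *
s=st()
```

```text
t 22.98 p [ 0.4461 -0.0163  0.0651] f [-0.4 -0.5  0. ] w 0.0588 yaw_y -73.48 toolx [-0.011 -0.039 -0.999]
q [-1.233  0.317  1.287  2.136 -0.328  0.95  -1.045]
```

{"api": "drive_tool", "payload": {
  "moves": "0 0 0 0 0;0 0 0.03 0 0;0 0 0.045 0 0;0 0 0.05 -1 0;0.026 0.012 0 0 0;0.026 0.012 0 0 0;0.026 0.012 0 0 0;0 0 0 0 0;0 0 0 0 0;0 0 0 0 0"
}}

```text
time: 24.22
ee_pos: [0.504, 0.0199, 0.1651]
eef_rot: [-0.687, -0.091, 0.713, -0.108]
ft_force: [-0.6, -0.2, 0.3]
width: 0.0872
```

Run:
```python
from h import *
s=st()
c=cams.camera("wrist");cv2.imwrite("pics/w15.png",c["color"][:,:,::-1])
p=proj(c,[.591,.020,.071]).astype(int);print(p)
bubble(c,(p[0]-22,p[1]-50,p[0]+22,p[1]+50))
crop(c,"w15c.png",p[0]-60,max(p[1]-100,0),p[0]+60,p[1]+90,3)
```

```text
t 24.23 p [0.504  0.0199 0.1651] f [-0.6 -0.2  0.3] w 0.0872 yaw_y -73.76 toolx [-0.033 -0.029 -0.999]
q [-1.201  0.295  1.231  1.881 -0.265  1.206 -1.167]
[351  94]
window len mm 62.8 bubble len 16.1 n 242 axis deg 15.5
centre [0.5908 0.0201] bubble offset mm (+rear): 0.47
```

View pics/w15c.png

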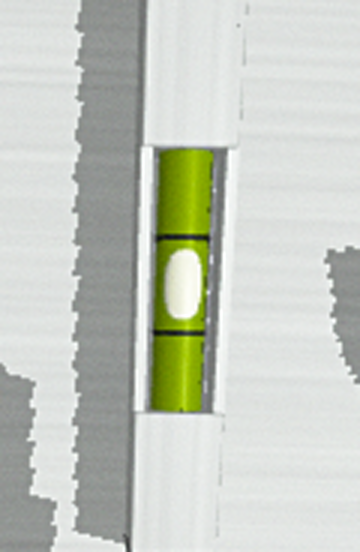

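Both the window and line measures put the bubble within about 0.5 mm of centre (bubble at 284, lines at 238 and 333 in the crop). Now I'll close the fingers and go above the level's middle.

{"api": "drive_tool", "payload": {
  "moves": "0.029 0 0 0 1;0.029 0 0 -0.5 1;0.029 0 0 -0.5 1;0 0 -0.02 0 1;0 0 -0.02 0 1;0 0 -0.02 0 1;0 0 0 0 1;0 0 0 0 1;0 0 0 0 1;0 0 0 0 1;0 0 0 0 1;0 0 0 0 1"
}}

```text
time: 25.78
ee_pos: [0.5916, 0.0201, 0.1052]
eef_rot: [-0.687, -0.085, 0.714, -0.103]
ft_force: [0.4, -0.3, -0.3]
width: 0.0006
```

Run:
```python
from h import *
s=st()
c=cams.camera("side");crop(c,"s16.png",220,130,400,260,4)
```

```text
t 25.77 p [0.5916 0.0201 0.1052] f [ 0.4 -0.3 -0.3] w 0.0006 yaw_y -74.73 toolx [-0.034 -0.03  -0.999]
q [-0.886  0.586  1.02   1.71  -0.5    1.181 -1.034]
```

View pics/s16.png

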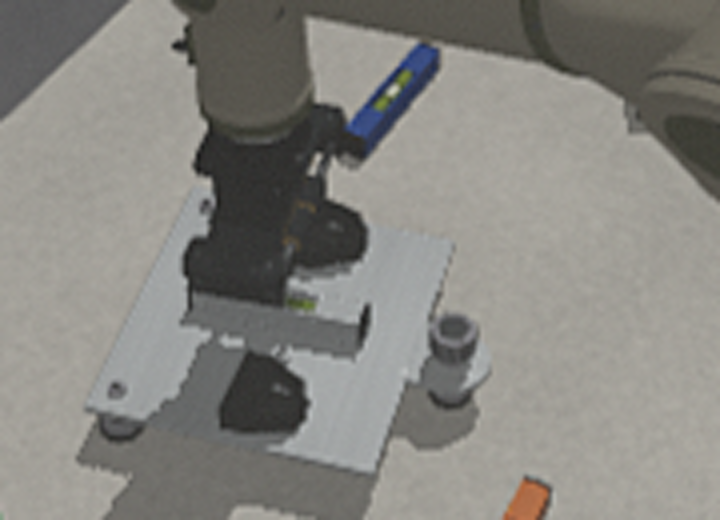

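{"api": "drive_tool", "payload": {
  "moves": "0 0 -0.008 0 1;0 0 -0.006 0 1;0 0 -0.003 0 1;0 0 -0.001 0 1;0 0 0 0 1;0 0 0 0 1"
}}

```text
time: 26.58
ee_pos: [0.5916, 0.0201, 0.0872]
eef_rot: [-0.688, -0.085, 0.714, -0.103]
ft_force: [0.8, 0.7, 0.3]
width: 0.0003
```

Run:
```python
from h import *
s=st()
c=cams.camera("wrist");cv2.imwrite("pics/w17.png",c["color"][:,:,::-1])
print(proj(c,[.591,.020,.071]))
```

```text
t 26.57 p [0.5916 0.0201 0.0872] f [0.8 0.7 0.3] w 0.0003 yaw_y -74.73 toolx [-0.034 -0.03  -0.999]
q [-0.873  0.607  1.002  1.724 -0.519  1.151 -1.023]
[321.29775555 238.39096189]
```

View pics/w17.png

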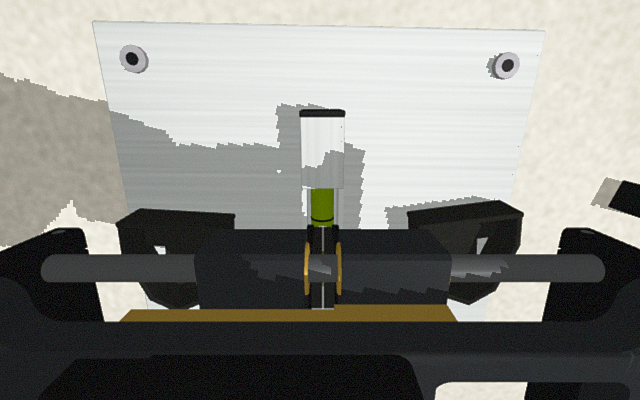

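At mid-length the fingers hide the bubble; only the rear line at (321,221) shows. I'll shift 20 mm towards the front along the level so the bubble stays in view while pressing.

{"api": "drive_tool", "payload": {
  "moves": "-0.01 -0.0026 0.001 0 1;-0.0095 -0.0026 0 0 1;0 0 0 0 1;0 0 -0.001 0 1;0 0 -0.001 0 1;0 0 -0.001 0 1;0 0 0 0 1"
}}

```text
time: 27.5
ee_pos: [0.5721, 0.0149, 0.085]
eef_rot: [-0.687, -0.085, 0.714, -0.103]
ft_force: [-0.8, 0.3, -1.2]
width: 0.0004
```

{"api": "drive_tool", "payload": {
  "moves": "0 0 -0.0005 0 1;0 0 -0.0005 0 1;0 0 0 0 1"
}}

```text
time: 27.88
ee_pos: [0.5722, 0.0149, 0.0847]
eef_rot: [-0.688, -0.085, 0.714, -0.102]
ft_force: [-3.4, 0.8, 7.9]
width: 0.0002
```

{"api": "drive_tool", "payload": {
  "moves": "0 0 -0.0001 0 1;0 0 0 0 1;0 0 0 0 1"
}}

```text
time: 28.25
ee_pos: [0.5722, 0.0149, 0.0847]
eef_rot: [-0.688, -0.085, 0.714, -0.102]
ft_force: [-3.7, 0.7, 9.7]
width: 0.0005
```

Run:
```python
from h import *
s=st()
c=cams.camera("wrist");cv2.imwrite("pics/w18.png",c["color"][:,:,::-1])
p=proj(c,[.591,.020,.071]).astype(int);print(p)
crop(c,"w18c.png",p[0]-60,110,p[0]+60,250,5)
st()
```

```text
t 28.25 p [0.5722 0.0149 0.0847] f [-3.7  0.7  9.7] w 0.0005 yaw_y -74.74 toolx [-0.034 -0.029 -0.999]
q [-0.903  0.572  1.021  1.78  -0.501  1.126 -1.019]
[321 208]
t 28.3 p [0.5722 0.0149 0.0847] f [-3.4  0.6  9.4] w 0.0001 yaw_y -74.74 toolx [-0.034 -0.029 -0.999]
q [-0.903  0.572  1.021  1.78  -0.501  1.126 -1.019]
```

View pics/w18c.png

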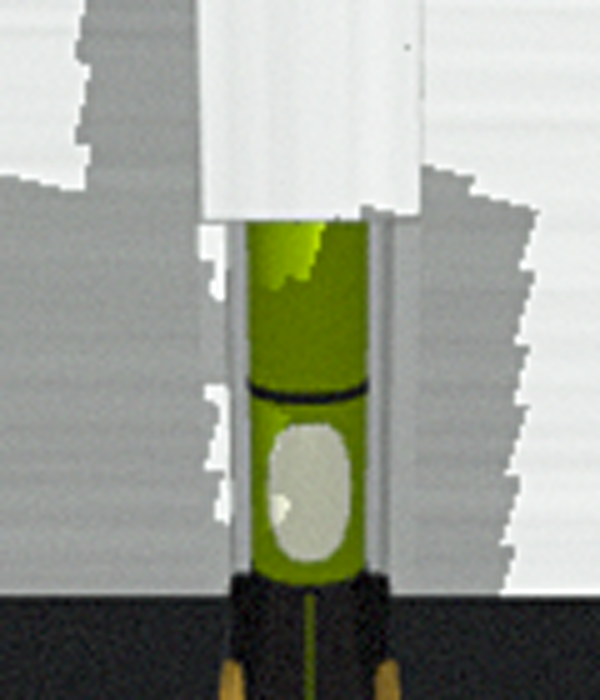

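{"api": "drive_tool", "payload": {
  "moves": "0 0 -0.00003 0 1;0 0 0 0 1;0 0 0 0 1;0 0 0 0 1;0 0 0 0 1;0 0 0 0 1;0 0 0 0 1;0 0 0 0 1;0 0 0 0 1;0 0 0 0 1;0 0 0 0 1;0 0 0 0 1"
}}

```text
time: 29.8
ee_pos: [0.5722, 0.0149, 0.0847]
eef_rot: [-0.688, -0.085, 0.714, -0.102]
ft_force: [-4.0, 0.3, 9.3]
width: 0.0003
```

Run:
```python
from h import *
c=cams.camera("wrist")
crop(c,"w19c.png",261,110,381,250,5)
E=onz
for n,v in(("line",393),("b0",423),("b1",562)):pass
c2=cams.camera("top");crop(c2,"t19.png",170,110,430,280,3)
for _ in range(3): print(np.round(r.read_state()["ft_force"],1)); cams.camera("top")
st()
```

```text
[-3.6  1.3  9.7]
[-3.7  0.5 10.1]
[-3.2  0.3  9.8]
t 30.05 p [0.5722 0.0149 0.0847] f [-3.3  0.1 10.1] w 0.0003 yaw_y -74.74 toolx [-0.034 -0.029 -0.999]
q [-0.903  0.572  1.021  1.78  -0.501  1.126 -1.019]
```

View pics/w19c.png

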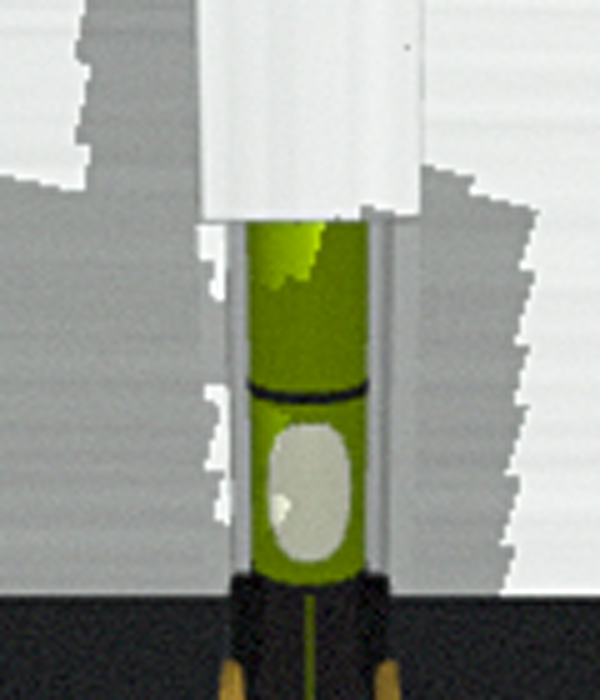

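View pics/t19.png

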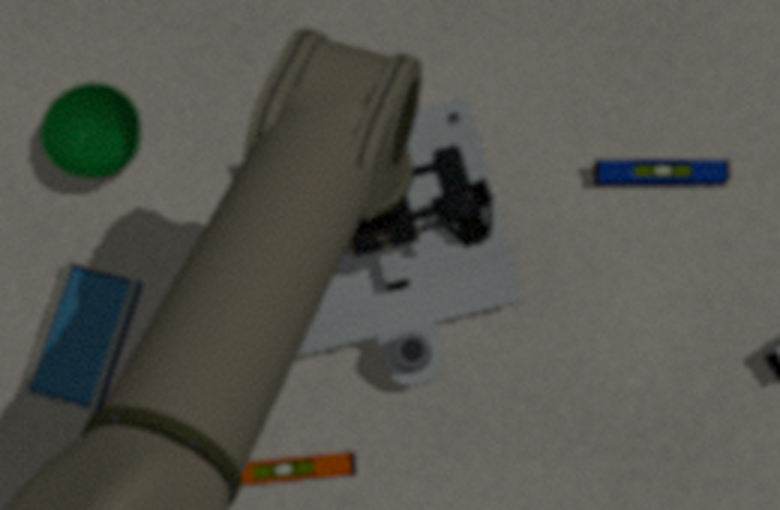

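The bubble is steady between the lines: rear gap is 30 px of a 139 px bubble, so it's within about 0.5 mm of centre. The push holds at about 9.8 N. The bowl, carton and moulds are where they were. Handing in.

Run:
```python
from h import *
print(ticket.close_job()); st()
```

```text
the job is handed in; nothing more can be done
None
the job is handed in; nothing more can be done
```

The job is handed in at about 30 s. The plate is level and the arm is still pressing the spirit level down, but one overload during the turning might count against it.

**What I did:**
- I laid the small grey level in the middle of the plate, pointing at the front foot, and let go of it.
- I read the bubble 9.4 mm towards the rear and turned the knob clockwise about 81°, then another 32°. In between, the bubble read 2.7 mm.
- I pressed the level down with closed fingers.

**Last checks:**
- **Bubble:** it was about 0.4 mm off centre before pressing. Under load it stayed between the lines, about 0.5 mm off and steady.
- **Push:** the downward force was 9.3–10.1 N, with about 3.5 N sideways.
- **Other things:** the moulds were unmoved in the views taken after the overload. The bowl and carton looked unmoved in the last top view. The arm hides part of the plate in that view.

**What went wrong or differed:**
- **Overload:** during the first turn the last joint reached the end of its range. The tool sank about 8 mm, so the fingertips pushed on the foot and nose, and one wrist force reading was about 98 N. I only read the force at the end of each move, so I don't know the true peak against the 120 N limit. I backed off, and the level had not moved.
- **Tilt:** the tool kept a tilt of about 2.5° from this, which I could not correct.
- **Pressing point:** I pressed about 20 mm in front of mid-length, because at mid-length the fingers hid the bubble.

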